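Seat the high-riding cap of the hook jar

TASK

The red cap of the jar of brass frame hooks is riding on top of its thread. Turn it backwards (anticlockwise seen from above), without lifting it off the neck, until its white stripe meets the yellow mark on the jar's shoulder and it drops into the thread; then screw it down clockwise until it is fully home with the stripe at the black mark, and let go. Leave the blue-capped jar alone.

Things in the scene. Friction and masses are not known exactly. Their poses are not given: they have to be found in the camera images.
- red_cap: Red round screw cap, 52 mm across, 34 mm high, flat top, about 60 g, loose, riding on red_jar's neck: grip across it from above, any yaw, upper half. Origin on its axis at the lower rim; z up; x along the white stripe. Origin height over red_jar's origin: 107.5 mm at the start, 98 mm once dropped in at the yellow mark (lower the gripper with it), 95 mm when screwed home.
- red_stripe (a point): Point on the white stripe on the red cap's flat top, 20 mm from the axis along the cap's x, 34 mm above its origin. It starts 8 to 32 degrees anticlockwise (seen from above) of the black mark. The cap can drop within about 10 degrees of the yellow mark; from there 60 degrees clockwise lowers it evenly by 3 mm (2 mm vertical play) to a hard stop 1 to 3 degrees past the black mark.
- red_jar: Clear jar, 72 mm across, brass hooks inside, white sloping shoulder 82 to 94 mm up, white neck 44 mm across, on a 110 x 110 x 18 mm plywood block fixed to the bench. Origin: centre of the block's underside, on the jar's axis; z up. On the shoulder the black mark (closed) lies along its x, the yellow mark (drop-in) 60 degrees anticlockwise of it seen from above; both recur on the block.
- blue_jar: A bystander: a like jar on a like block with a blue cap of the same size, already closed, fixed to the bench, 129 mm high in all. Origin at the centre of the block's underside. It may stand to the left or the right of red_jar.
Things that resemble listed ones, but are neither listed nor needed, are in the scene too. Of the things like the red_cap, leave any that is pink or purple; of the rest the larger one is meant.

How it is judged:
By the outcome, as a careful person would: the job done as asked, in the order asked, and still so for the second after the job is handed in, with the robot touching nothing.
It also fails if it takes over 35 s, if anything falls off the work surface, if the arm or the gripper's body presses on something with over 40 N, if the wrist force passes 120 N, or if a joint passes its speed limit or range.

ROBOT

A 7-joint arm with a two-finger parallel gripper is mounted at the origin on the work surface. World frame = base frame: x ahead of the robot, y to its left, z up, the work surface at z = 0. Lengths are in m, angles in rad, forces in N, time in s.
With the tool pointing down it reaches from about 0.425 to 0.825 m from the base axis. Payload 3.6 kg.
Tool frame: the origin (TCP) lies where the fingers leave the gripper's body, on its centre line; the fingertips stand 73 mm ahead of it and the grasp point (between the pads) lies 54 mm ahead of it; x points along the fingers, y is the direction in which the jaws open and shut, and the axes are right-handed (so a half turn about x gives the same grasp; the last joint's range is limited). The gripper opens to 85 mm and grips with 20 to 120 N. Pads are 22 mm wide; open, the fingers measure 114 mm over their backs; the gripper's body (76 mm by 85 mm) begins 54 mm behind the grasp point. The pads swing forward as they close: fully open they stand 13 mm farther back than shut.
Start: joints at [-1.198, 0.615, -0.013, 1.423, 0.008, 1.103, -0.04], TCP at [0.253, 0.599, 0.304] pointing down, gripper open.
Joint ranges: [-3.12, 3.12], [-0.3, 2.06], [-1.34, 1.32], [0.26, 2.42], [-1.36, 4.5], [0.01, 1.98], [-2.84, 2.84]. Speed limits (rad/s): [2.79, 2.79, 3.14, 3.14, 3.14, 3.14, 3.14].

INTERFACE

Orientations are given as a unit quaternion [x, y, z, w].
In Python, from station import arm, snapshot, camera_info, ticket gives the robot as it stands. Calls block until the motion is done:
- arm.movep(position, orientation): joint-space move of the TCP to a pose.
- arm.line_to(position, velocity=0.15, ori=None): straight line of the TCP; ori=None keeps the orientation; velocity is the mean speed in m/s.
- arm.move_j(angles): joint-space move.
- arm.move_gripper(opening, effort=None): opening from 0.0 (shut) to 1.0 (fully open); effort is the grip in N (None keeps the last); returns when the fingers have stopped.
- arm.pause(seconds).
- arm.ik(position, orientation): joint angles nearest the present ones, or None.
- snapshot(name): name is "side" or "top"; returns the picture (480x640x3 uint8, blue, green, red); there is no depth.
- camera_info(name): a dict with "fx", "fy", "cx", "cy" (pixels), "R" (3x3) and "t" (3): a world point X has camera coordinates R X + t. Camera axes: x right, y down, z forward; pixel columns grow to the right and rows downward; lengths in m; the calibration is good to about 2 mm. A picture is of the moment at which its call begins. camera_info takes no time and is no camera call.
A pose or a line that the arm cannot do raises arm.MotionError and nothing moves.
- ticket.finish_job(): hands the job in, once; it reports no verdict.
Readings, each from a call of its own:
- arm.read_time(): time.
- arm.read_joint_positions(): joint angles.
- arm.read_dq(): joint speeds.
- arm.read_effort(): joint torques, N m.
- arm.read_tool_pos(): TCP position.
- arm.read_eef_rot(): TCP orientation.
- arm.read_ft_force(): force on the tool from outside, world axes, zero at the start.
- arm.read_wrist_torque(): the same for the moment, N m.
- arm.read_opening(): opening from 0.0 (shut) to 1.0 (fully open).
Only numpy, scipy, OpenCV 4.12 (cv2) and the standard library are available. Lean on these libraries where they do the work, as an engineer would, in place of code of your own. Each camera call takes 0.05 s, during which the arm holds its last target. There are 200 camera calls.

## Working session

There is one attempt and no reset: what is moved stays moved. The work goes in short steps, each a Python script; the robot and the scene stay as the last script left them, time stands still between calls to the robot, and variables do not carry over. Pictures are saved under pics/ and viewed, about 8 in all and at most 12, crops included, and the job is handed in when it is done.

```bash
mkdir -p pics; ls; python3 - <<'E'
from station import arm,snapshot,camera_info
import cv2
for n in("side","top"):
    cv2.imwrite(f"pics/{n}0.png",snapshot(n)); c=camera_info(n); print(n,c)
print(arm.read_time(),arm.read_eef_rot(),arm.read_tool_pos())
E
```

```text
pics
side {'fx': 552.8732449779661, 'fy': 552.8732449779661, 'cx': 323.9644101805933, 'cy': 252.16732972076377, 'R': array([[ 0.77491263, -0.63196603, -0.01137294],
       [-0.34123882, -0.40314367, -0.84913559],
       [ 0.53203992,  0.66188678, -0.52805247]]), 't': array([-0.42215655,  0.28610146,  0.64122931])}
top {'fx': 619.2550084040772, 'fy': 619.2550084040772, 'cx': 319.5367858818213, 'cy': 237.04371713830758, 'R': array([[-1.43879909e-03, -9.99989266e-01,  4.40435351e-03],
       [-9.85598248e-01,  6.73298090e-04, -1.69102457e-01],
       [ 1.69097676e-01, -4.58422757e-03, -9.85588637e-01]]), 't': array([-0.01417756,  0.56825667,  1.04743064])}
0.1 [ 0.13959009  0.69318799 -0.14118838  0.69287145] [0.25277207 0.59828045 0.30285521]
```

View pics/side0.png

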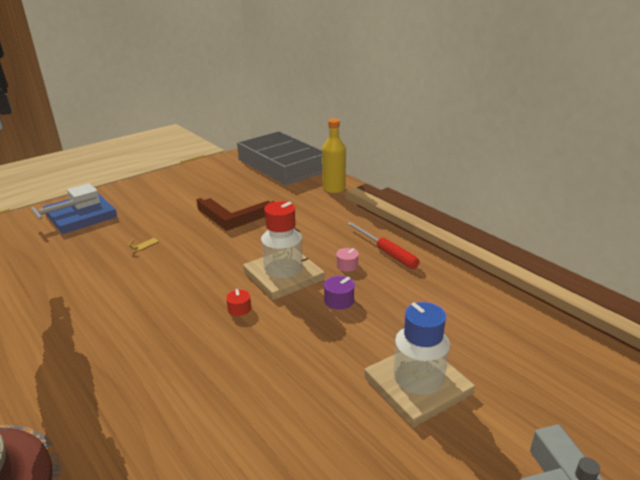

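View pics/top0.png

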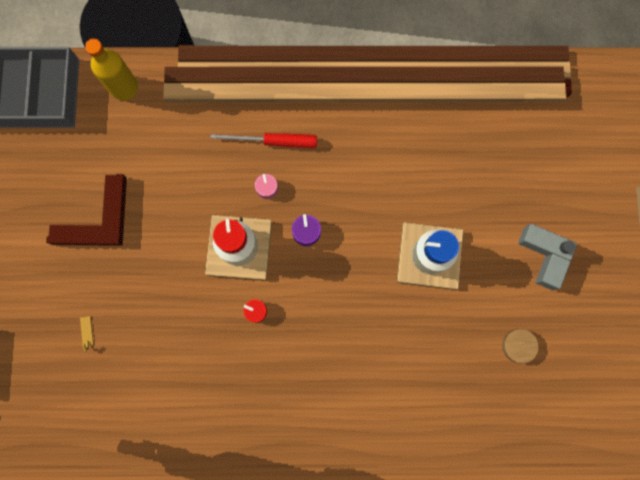

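Side view: red cap on the jar at (281,217), small loose red cap (238,302), pink (347,260), purple (339,292), blue-capped jar (424,325). In the top view the same things are at (230,236), (255,311), (266,185), (306,230) and (441,247). My choice is the large red cap on the jar at top (230,236). I'll check it with a close crop.

```bash
python3 - <<'E'
import cv2,numpy as np
a=cv2.imread("pics/top0.png")[205:290,195:280]; b=cv2.imread("pics/side0.png")[195:295,240:330]
a=cv2.resize(a,(420,420),interpolation=cv2.INTER_CUBIC) 
b=cv2.resize(b,(378,420),interpolation=cv2.INTER_CUBIC)
cv2.imwrite("pics/crop.png",np.hstack([a,b]))
E
```

```text
(no output)
```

View pics/crop.png

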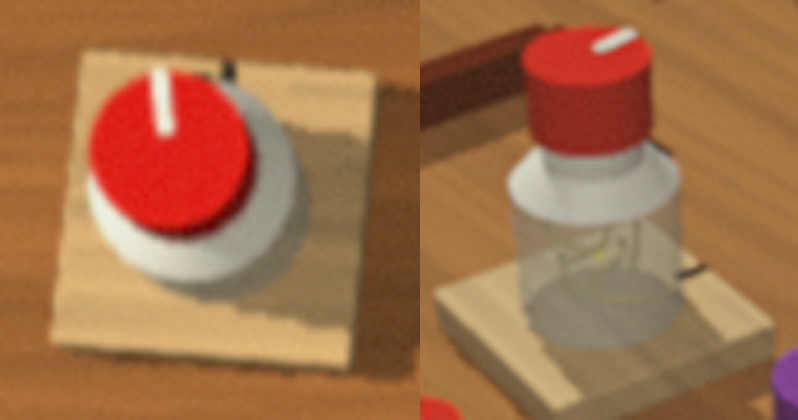

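The crop shows the large red cap on the clear jar with hooks, standing on its block. The top-face centre is near crop (170,150) in the top view and (587,59) in the side view. The stripe points up, and the black mark on the block edge is at (228,70), slightly clockwise of the stripe.

```bash
cat >h.py <<'E'
import numpy as np,cv2
from station import arm,snapshot,camera_info,ticket
from scipy.spatial.transform import Rotation as Ro
C={n:camera_info(n) for n in("side","top")}
def proj(n,X):
    c=C[n];p=c["R"]@X+c["t"];return np.array([c["fx"]*p[0]/p[2]+c["cx"],c["fy"]*p[1]/p[2]+c["cy"]])
def plane(n,uv,z):
    c=C[n];d=c["R"].T@np.array([(uv[0]-c["cx"])/c["fx"],(uv[1]-c["cy"])/c["fy"],1]);o=-c["R"].T@c["t"]
    return o+d*(z-o[2])/d[2]
def tri(a,b):
    P=[np.array([[c["fx"],0,c["cx"]],[0,c["fy"],c["cy"]],[0,0,1]])@np.c_[c["R"],c["t"]] for c in(C["top"],C["side"])]
    X=cv2.triangulatePoints(P[0],P[1],np.array(a,float),np.array(b,float)).ravel();return X[:3]/X[3]
def quat(yaw):  # tool x down, tool y at yaw
    x=np.array([0,0,-1.]);y=np.array([np.cos(yaw),np.sin(yaw),0]);return Ro.from_matrix(np.c_[x,y,np.cross(x,y)]).as_quat()
E
python3 - <<'E'
from h import *
t=lambda x,y:(195+x/4.94-.4,205+y/4.94-.4)
s=lambda x,y:(240+(x-420)/4.2-.4,195+y/4.2-.4)
X=tri(t(170,150),s(587,59));print("cap top",X,proj("top",X)-t(170,150))
print("cap top by plane",plane("top",t(170,150),X[2]),plane("side",s(587,59),X[2]))
B=np.array([plane("top",t(*p),.018) for p in((85,50),(375,72),(352,368),(52,345))]);print(B.mean(0),[np.linalg.norm(B[i]-B[i-1]) for i in range(4)])
ds=[B[0]-B[3],B[1]-B[2]];print("block x yaw",[np.degrees(np.arctan2(d[1],d[0])) for d in ds],"other",[np.degrees(np.arctan2(d[1],d[0]))-90 for d in (B[0]-B[1],B[3]-B[2])])
m=plane("top",t(228,70),.018)-B.mean(0);print("mark",np.degrees(np.arctan2(m[1],m[0])))
a,b=[plane("top",t(*p),X[2]) for p in((159,72),(166,133))];d=a-b;print("stripe",np.degrees(np.arctan2(d[1],d[0])))
a,b=[plane("side",s(*p),X[2]) for p in((634,33),(596,49))];d=a-b;print("stripe side",np.degrees(np.arctan2(d[1],d[0])))
print("side mark",plane("side",s(692,271),.018), arm.read_joint_positions(), arm.read_tool_pos())
c=X.copy()
for y in range(-90,95,15):
    for k in (0,180):
        q=arm.ik([c[0],c[1],.25],quat(np.radians(y+k)));print(y+k,None if q is None else np.round(q,2))
E
```

```text
cap top [0.55610479 0.13250509 0.13878756] [-0.05737439  0.09383307]
cap top by plane [0.55625919 0.13241571 0.13878756] [0.55589553 0.13259216 0.13878756]
[0.55596186 0.1323712  0.018     ] [np.float64(0.11005979534801082), np.float64(0.1077803297005717), np.float64(0.11006576862370468), np.float64(0.10967398410846925)]
block x yaw [np.float64(-4.6612015784111955), np.float64(-3.675406248650858)] other [np.float64(-4.452094100095408), np.float64(-4.4503145541266065)]
mark -3.722831054300546
stripe 7.763226454387403
stripe side 4.476427866688595
side mark [0.60283926 0.12909908 0.018     ] [-1.19750511  0.61582353 -0.01264094  1.42473212  0.00809528  1.10339093
 -0.04042913] [0.25277207 0.59828045 0.30285521]
-90 [-0.69  0.63  0.68  1.74 -0.48  0.94 -1.38]
90 [-0.26  0.55 -0.03  1.72  0.02  0.87  1.28]
-75 [-0.66  0.62  0.63  1.74 -0.44  0.93 -1.16]
105 [-0.2   0.55 -0.11  1.72  0.08  0.87  1.49]
-60 [-0.63  0.61  0.57  1.74 -0.4   0.92 -0.94]
120 [-0.15  0.56 -0.19  1.72  0.13  0.88  1.7 ]
-45 [-0.6   0.6   0.52  1.74 -0.36  0.91 -0.71]
135 [-0.1   0.56 -0.27  1.72  0.18  0.88  1.91
[... 157 characters left out ...]
 0.58 -0.41  1.72  0.28  0.9   2.34]
0 [-0.49  0.57  0.34  1.73 -0.23  0.88 -0.05]
180 [ 0.03  0.59 -0.48  1.72  0.33  0.92  2.56]
15 [-0.45  0.56  0.28  1.73 -0.19  0.87  0.17]
195 [ 0.07  0.61 -0.55  1.71  0.38  0.93  2.77]
30 [-0.41  0.56  0.22  1.73 -0.15  0.87  0.39]
210 [-0.89  0.81  1.13  1.74 -0.81  1.14 -2.12]
45 [-0.37  0.55  0.15  1.73 -0.11  0.87  0.61]
225 [-0.89  0.81  1.13  1.74 -0.81  1.14 -1.85]
60 [-0.33  0.55  0.09  1.73 -0.06  0.87  0.84]
240 [-0.89  0.81  1.13  1.74 -0.81  1.14 -1.59]
75 [-0.29  0.55  0.03  1.73 -0.02  0.87  1.06]
255 [-0.72  0.65  0.74  1.74 -0.52  0.96 -1.6 ]
90 [-0.26  0.55 -0.03  1.72  0.02  0.87  1.28]
270 [-0.69  0.63  0.68  1.74 -0.48  0.94 -1.38]
```

Triangulated cap top is z=0.139 (text: 0.1415). The axis agrees from the block and the cap at (0.556, 0.1325). Black mark is at about -4.2°, stripe at about +7°, yellow at about 55.8°. Next: approach and grip.

```bash
cat >>h.py <<'E'
CX,CY=.556,.1325
def rep(s=""):
    print(s,"t%.2f"%arm.read_time(),"p",np.round(arm.read_tool_pos(),4),"F",np.round(arm.read_ft_force(),1),"T",np.round(arm.read_wrist_torque(),2),"op%.3f"%arm.read_opening(),
     "yaw%.1f"%np.degrees(np.arctan2(*Ro.from_quat(arm.read_eef_rot()).as_matrix()[[1,0],1])),flush=True)
E
python3 - <<'E'
from h import *
arm.movep([CX,CY,.26],quat(np.radians(0)));rep("above")
arm.line_to([CX,CY,.182],.12);rep("down")
arm.move_gripper(.5,30);rep("grip")
cv2.imwrite("pics/g.png",np.hstack([cv2.resize(snapshot("side")[150:300,200:360],(640,600),interpolation=cv2.INTER_CUBIC)]))
E
```

```text
above t2.11 p [0.5558 0.1345 0.2599] F [-0.3  0.6  0.5] T [-0.04  0.03 -0.  ] op1.001 yaw0.2
down t2.91 p [0.5565 0.1326 0.1826] F [-0.2 -0.2 -0.4] T [-0.02  0.03 -0.04] op1.000 yaw0.0
grip t3.32 p [0.5563 0.1326 0.1829] F [-1.3 -0.3  3.7] T [0.02 0.09 0.01] op0.601 yaw-0.0
```

View pics/g.png

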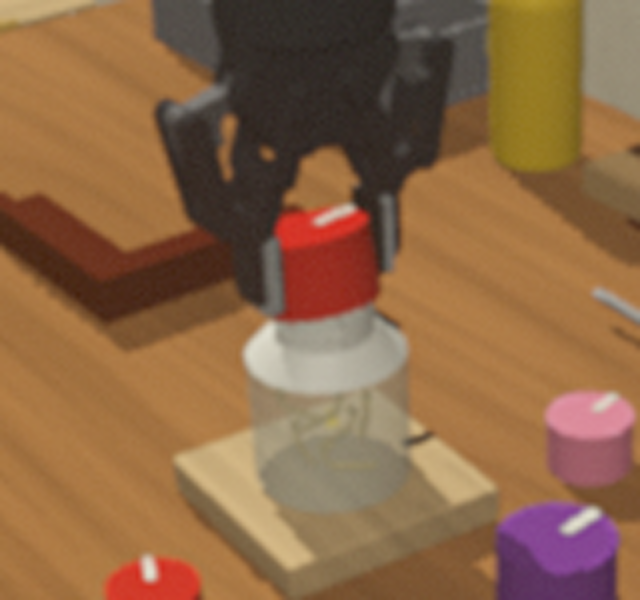

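Fingers straddle the cap's upper half (crop, cap at about (325,260)) and the cap still sits on the neck. Forces are small. Now turn it anticlockwise.

```bash
python3 - <<'E'
from h import *
for y in (12,24,36,48.5):
    arm.line_to([CX,CY,.182],.1,ori=quat(np.radians(y)));rep(y)
E
```

```text
12 t3.73 p [0.5569 0.1327 0.1827] F [0.5 0.9 4.7] T [ 0.1  -0.21  0.  ] op0.605 yaw11.9
24 t4.08 p [0.5566 0.1328 0.1825] F [0.9 0.3 5.4] T [ 0.22 -0.14  0.05] op0.603 yaw23.8
36 t4.44 p [0.5557 0.1335 0.1821] F [-1.   2.6  5.5] T [ 0.45  0.28 -0.02] op0.600 yaw35.8
48.5 t4.81 p [0.5558 0.1321 0.1813] F [ 1.   1.1 -0.7] T [ 0.1  -0.25 -0.  ] op0.607 yaw48.2
```

The upward force vanished at 48°, so the cap seems free to drop. I'll lower it while watching the force.

```bash
python3 - <<'E'
from h import *
for z in (.180,.178,.176,.174,.1725):
    arm.line_to([CX,CY,z],.02);rep(z)
    if arm.read_ft_force()[2]>15: break
cv2.imwrite("pics/d.png",cv2.resize(snapshot("side")[195:295,235:335],(600,600),interpolation=cv2.INTER_CUBIC))
E
```

```text
0.18 t5.06 p [0.556  0.1321 0.1795] F [ 1.   0.2 -1.7] T [-0.   -0.37 -0.01] op0.599 yaw48.4
0.178 t5.31 p [0.5562 0.1322 0.1779] F [ 2.8  0.  -1.2] T [-0.04 -0.45 -0.  ] op0.602 yaw48.5
0.176 t5.56 p [0.5565 0.1322 0.1761] F [ 2.2 -0.6 -1.4] T [-0.18 -0.6   0.02] op0.601 yaw48.5
0.174 t5.81 p [0.5568 0.1321 0.1749] F [ 1.7 -1.7  5.5] T [-0.26 -0.29  0.03] op0.602 yaw48.5
0.1725 t6.06 p [0.557  0.132  0.1745] F [ 1.  -2.3 11.6] T [-0.32  0.06  0.04] op0.603 yaw48.5
```

View pics/d.png

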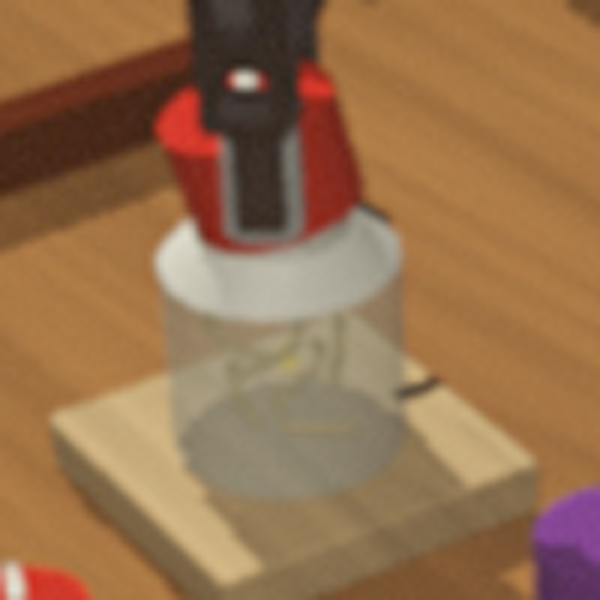

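The cap has gone down about 7.5 mm but sits tilted between the pads in the crop, left rim high at (175,110), right side low at (355,200). I'll release it so it settles by gravity, back off and look.

```bash
python3 - <<'E'
from h import *
arm.line_to([CX,CY,.1755],.02);rep()
arm.move_gripper(.75);rep("open");arm.pause(.3)
arm.move_gripper(1.0)
arm.line_to([CX,CY,.24],.15)
q=quat(np.radians(48.5)); arm.movep([CX-.05,CY+.2,.28],q);rep("away")
s,t=snapshot("side"),snapshot("top");cv2.imwrite("pics/s2.png",s);cv2.imwrite("pics/t2.png",t)
cv2.imwrite("pics/c2.png",np.hstack([cv2.resize(t[205:290,195:280],(400,400),interpolation=cv2.INTER_CUBIC),cv2.resize(s[200:280,240:320],(400,400),interpolation=cv2.INTER_CUBIC)]))
E
```

```text
t6.41 p [0.5566 0.1322 0.1757] F [ 2.7 -1.7  2.5] T [-0.39 -0.74  0.  ] op0.603 yaw48.5
open t6.69 p [0.5545 0.1331 0.1746] F [0.5 0.5 0.1] T [-0.05 -0.01  0.04] op0.754 yaw48.6
away t8.78 p [0.5068 0.3299 0.279 ] F [0.5 0.4 0.4] T [-0.06  0.01  0.05] op0.998 yaw48.3
```

View pics/c2.png

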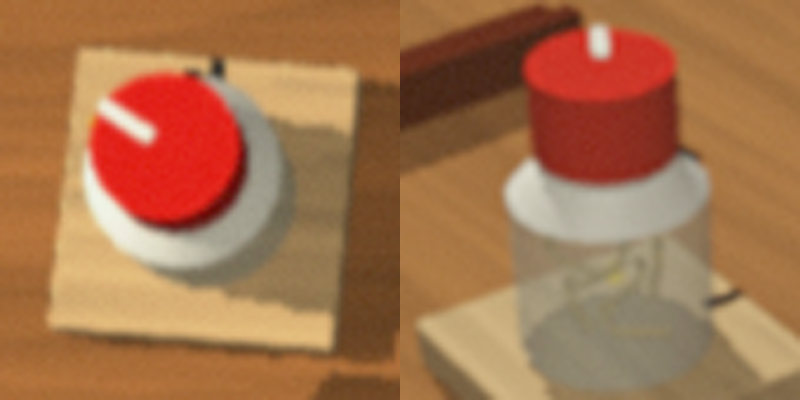

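The cap is now level and lower. In the left crop the stripe runs (152,137) to (100,105), close to the yellow mark visible at (95,125). I'll compute height and angle.

```bash
python3 - <<'E'
from h import *
t=lambda x,y:(195+x/4.706-.4,205+y/4.706-.4)
s=lambda x,y:(240+(x-400)/5-.4,200+y/5-.4)
X=tri(t(167,148),s(600,64));print(X)
for n,f,a,b in(("top",t,(100,105),(153,137)),("side",s,(598,26),(602,58))):
    a,b=plane(n,f(*a),X[2]),plane(n,f(*b),X[2]);d=a-b;e=a-X;print(n,np.degrees(np.arctan2(d[1],d[0])),np.degrees(np.arctan2(e[1],e[0])))
for z in(.082,.018):
  y=plane("top",t(94,124),z)-X;print("yellow",z,np.degrees(np.arctan2(y[1],y[0])),np.hypot(y[0],y[1]))
# whole stripe by threshold: white pixels inside top disc
for n,im in(("top","t2"),("side","s2"),("top","top0"),("side","side0")):
    I=cv2.imread(f"pics/{im}.png"); zz=X[2] if im in("t2","s2") else .1388
    P=[]
    for v in range(200,260):
        for u in range(205,300):
            w=plane(n,(u,v),zz); r=np.hypot(w[0]-X[0],w[1]-X[1])
            if r<.0225 and I[v,u].min()>120:P.append(w[:2]-X[:2])
    P=np.array(P);m=P.mean(0);print(im,len(P),"stripe",np.degrees(np.arctan2(m[1],m[0])))
E
```

```text
[0.55551697 0.13166499 0.13203846]
top 58.80932000778922 56.97054207021934
side 57.95952197458183 56.45683024645196
yellow 0.082 62.385491793265295 0.03818469017202444
yellow 0.018 56.63674525902853 0.053344240788439294
t2 39 stripe 55.709697298884635
s2 18 stripe 56.194640321284226
top0 35 stripe 13.100060315009765
side0 16 stripe 24.509522590195175
```

```bash
python3 - <<'E'
from h import *
for f in("side0","s2"):
    I=cv2.imread(f"pics/{f}.png")[195:260,255:310].astype(int); m=((I[...,2]-I[...,1]>90)&(I[...,2]>90)).astype(np.uint8)
    n,l,st,ce=cv2.connectedComponentsWithStats(m);k=1+st[1:,4].argmax();h=cv2.convexHull(np.argwhere(l==k)[:,::-1].astype(np.int32).copy());M=cv2.moments(h)
    print(f,st[k],M["m10"]/M["m00"]+255,M["m01"]/M["m00"]+195)
for z in(.1245,.115):print(proj("side",np.array([.556,.1323,z])))
x,y=.5558,.1322
arm.movep([x,y,.24],quat(np.radians(48.5)))
arm.line_to([x,y,.1725],.12);rep("down")
arm.move_gripper(.5,30);rep("grip")
E
```

```text
side0 [  9   6  31  30 627] 278.9929228591649 214.76786978060863
s2 [ 10  11  30  30 651] 279.3781690140845 219.66197183098592
[279.95326316 216.02636864]
[280.24428946 220.84147824]
down t10.43 p [0.5562 0.1331 0.173 ] F [0.5 0.3 0.9] T [ 0.    0.04 -0.05] op1.001 yaw48.6
grip t10.84 p [0.5562 0.1322 0.1734] F [-0.8  0.1  4.7] T [-0.02  0.16 -0.09] op0.604 yaw48.5
```

The cap centroid moved 4.9 px down in the side view; a 9.5 mm drop predicts 4.8 px, so it dropped in fully. Now screw it down clockwise, following the thread.

```bash
python3 - <<'E'
from h import *
x,y=.5558,.1322
y0,z0=48.5,.1727
for d in (10,20,30,40,50,56,59,61,62.5):
    arm.line_to([x,y,z0-.003*d/60],.06,ori=quat(np.radians(y0-d)));rep(d)
    if abs(arm.read_wrist_torque()[2])>.5: break
E
```

```text
10 t11.17 p [0.5565 0.1322 0.1729] F [ 0.3 -0.7  5.8] T [-0.09 -0.05 -0.07] op0.605 yaw38.6
20 t11.49 p [0.5565 0.1322 0.1724] F [ 0.7 -0.7  6.1] T [-0.1  -0.01 -0.03] op0.602 yaw28.6
30 t11.82 p [0.5564 0.1323 0.1719] F [ 0.1 -0.5  5.7] T [-0.07  0.09 -0.05] op0.600 yaw18.6
40 t12.14 p [0.5564 0.1323 0.1714] F [0.9 0.3 6.5] T [-0.11  0.02 -0.03] op0.601 yaw8.6
50 t12.47 p [0.5564 0.1324 0.1709] F [-0.3  1.   5.1] T [-0.01 -0.02 -0.07] op0.600 yaw-1.4
56 t12.72 p [0.5564 0.1325 0.1706] F [ 0.4 -0.2  6.5] T [ 0.08  0.1  -0.06] op0.600 yaw-7.4
59 t12.97 p [0.5564 0.1323 0.1705] F [ 0.  -0.   5.4] T [-0.02  0.06 -0.02] op0.602 yaw-10.4
61 t13.22 p [0.5565 0.1324 0.1703] F [0.2 0.4 6.1] T [0.01 0.03 0.04] op0.602 yaw-12.3
62.5 t13.47 p [0.5565 0.1327 0.1703] F [ 0.2 -0.1  5.1] T [ 0.1   0.02 -0.02] op0.601 yaw-13.8
```

```bash
python3 - <<'E'
from h import *
x,y=.5558,.1322
for d in (63.5,64.5,65.5,66.5,67.5,68.5):
    arm.line_to([x,y,.1695],.06,ori=quat(np.radians(48.5-d)));arm.pause(.1);rep(d)
    if abs(arm.read_wrist_torque()[2])>.4: break
cv2.imwrite("pics/e.png",cv2.resize(snapshot("side")[195:295,235:335],(600,600),interpolation=cv2.INTER_CUBIC))
E
```

```text
63.5 t13.82 p [0.5566 0.1329 0.1703] F [0.2 1.7 5.9] T [ 0.19 -0.06  0.03] op0.605 yaw-14.8
64.5 t14.18 p [0.5566 0.133  0.1702] F [-0.3  1.4  5.4] T [ 0.16 -0.08  0.14] op0.601 yaw-15.8
65.5 t14.53 p [0.5566 0.133  0.1702] F [0.6 0.6 5.7] T [ 0.22 -0.13  0.33] op0.602 yaw-16.7
66.5 t14.88 p [0.5566 0.1331 0.1702] F [0.3 1.1 5.4] T [ 0.17 -0.12  0.54] op0.599 yaw-17.6
```

The stop is felt (moment rising from about 64°). I'll unwind the elastic twist only, release, back off and check.

```bash
python3 - <<'E'
from h import *
x,y=.5564,.1326
arm.line_to([x,y,.170],.06,ori=quat(np.radians(48.5-64)));arm.pause(.1);rep()
arm.move_gripper(.75);arm.pause(.2);arm.move_gripper(1.0)
arm.line_to([x,y,.24],.15)
arm.movep([CX-.05,CY+.2,.28],quat(np.radians(-15)));rep("away")
s,t=snapshot("side"),snapshot("top");cv2.imwrite("pics/s3.png",s);cv2.imwrite("pics/t3.png",t)
cv2.imwrite("pics/c3.png",np.hstack([cv2.resize(t[205:290,195:280],(400,400),interpolation=cv2.INTER_CUBIC),cv2.resize(s[200:280,240:320],(400,400),interpolation=cv2.INTER_CUBIC)]))
I=s[195:260,255:310].astype(int); m=((I[...,2]-I[...,1]>90)&(I[...,2]>90)).astype(np.uint8)
n,l,st,ce=cv2.connectedComponentsWithStats(m);k=1+st[1:,4].argmax();h=cv2.convexHull(np.argwhere(l==k)[:,::-1].astype(np.int32).copy());M=cv2.moments(h)
print(M["m10"]/M["m00"]+255,M["m01"]/M["m00"]+195, proj("side",np.array([.556,.1323,.112])))
E
```

```text
t15.28 p [0.5568 0.133  0.1703] F [0.2 1.  4. ] T [ 0.25 -0.14  0.07] op0.604 yaw-15.5
away t17.57 p [0.5067 0.33   0.2793] F [-0.7 -0.3 -0.8] T [-0.06  0.02 -0.01] op1.003 yaw-15.2
279.3897471910112 221.1505149812734 [280.33556418 222.35164349]
```

View pics/c3.png

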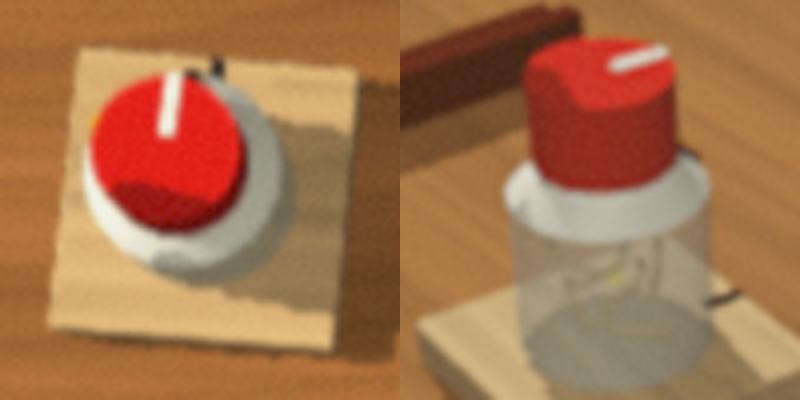

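The stripe now runs (166,137) to (175,75), pointing at the black mark side. The cap is level and 1.5 px (about 3 mm) lower than at drop-in. One numeric check of the angle.

```bash
python3 - <<'E'
from h import *
t=lambda x,y:(195+x/4.706-.4,205+y/4.706-.4)
s=lambda x,y:(240+(x-400)/5-.4,200+y/5-.4)
X=tri(t(168,152),s(601,73));print(X)
for n,f,a,b in(("top",t,(175,74),(167,136)),("side",s,(667,49),(611,69))):
    a,b=plane(n,f(*a),.129),plane(n,f(*b),.129);d=a-b;print(n,np.degrees(np.arctan2(d[1],d[0])))
# black mark angle on the shoulder/edge and block
m=plane("top",t(217,68),.018)-np.array([.556,.1324,.018]);print("mark",np.degrees(np.arctan2(m[1],m[0])))
for n,im in(("top","t2"),("top","t3"),("side","s2"),("side","s3")):
    I=cv2.imread(f"pics/{im}.png").astype(int);P=[];W=[]
    zz=.132 if "2" in im else .129
    for v in range(200,260):
        for u in range(205,300):
            w=plane(n,(u,v),zz)[:2]-[.5558,.1322]
            if np.hypot(*w)<.024 and I[v,u,:2].mean()>80:P.append(w);W.append(I[v,u,:2].mean()-50)
    P=np.array(P);W=np.array(W);c=np.average(P,axis=0,weights=W);_,_,V=np.linalg.svd((P-c)*np.sqrt(W)[:,None]);v=V[0]*np.sign(V[0]@c)
    print(im,len(P),"axis",np.degrees(np.arctan2(v[1],v[0])),"centroid",np.degrees(np.arctan2(c[1],c[0])))
E
```

```text
[0.55503749 0.13156408 0.12865471]
top -5.937585191242374
side -1.2876576686412537
mark -3.720611227626066
t2 58 axis 56.61340222446714 centroid 55.48877044037259
t3 63 axis -6.022375333522057 centroid -2.286903821535739
s2 31 axis 55.01396500041745 centroid 55.21507164701936
s3 43 axis -1.7662207859267072 centroid -2.390122853668536
```

```bash
python3 -c "
from h import *
rep();print(ticket.finish_job())"
```

```text
t17.68 p [0.5073 0.3291 0.2796] F [ 0.7  0.3 -0.4] T [-0.02 -0.02  0.05] op1.002 yaw-15.3
the job is handed in; nothing more can be done
None
```

The red cap is screwed home with its stripe at the black mark, and I handed the job in at 17.7 s with the gripper open and clear of everything. No verdict was reported.

**What I did:**
- I gripped the cap and turned it about 48° anticlockwise to the yellow mark, without lifting it.
- I lowered it into the thread. It tilted between the pads on the way down, so I let go and it settled level.
- I regripped it and screwed it down about 64° clockwise. The hard stop showed as the wrist moment rising to 0.54 N m. I then eased off the twist and released.
- The blue-capped jar and the look-alike caps were not touched.

**Last checks:**

| Check | Measured | Expected |
|---|---|---|
| Cap top height after the drop | 0.132 m | 0.132 m |
| Cap top height at the end | 0.1287 m | 0.129 m |
| Stripe at the end, top view | about -6° | -4° at the black mark, -5 to -7° at the stop |
| Stripe at the end, side view | about -1.5° | same as above |

**What disagreed:**
- **Final stripe angle:** the two views differ by about 4°, which I put down to pixel noise. I trust the top view more, because it agrees with the felt stop.
- **Starting height:** the first cap-top reading was 2.7 mm lower than the text gives.

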